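# Peel a clean weighing tray off the nested stack

## Task

The top weighing tray of the nested stack has two sample vials parked in it: stand them in the two empty seats of the aluminium vial block, so that its row is complete. Then peel that tray off the stack by lifting its lug corner first (the nested trays cling, so a straight pull tends to drag the whole stack up) and leave the other trays standing where they are. Finish still holding the empty tray, level and in the air beside the near glass side door of the balance (the one facing the middle of the bench), ready to go in.

Things in the scene. Friction and masses are not known exactly. Their poses are not given: they have to be found in the camera images.
- tray: Top tray of the stack: formed white plastic weighing tray, 122 mm square at the rim, 26 mm deep, 45 g. Origin: centre of its underside (40 mm above the bench in the stack); z up, x, y square to its sides; inner floor 88 mm square, 2.5 mm up. Two vials stand in it, about 20 mm either side of the centre along x. Its lug is at the -x, -y corner (front right seen from the robot, within 25 deg).
- tray_lug (a point): Middle of the top face of the tray's lifting lug: upright rib 9.5 mm thick, 26 mm long, 16 mm high, on an ear at the tray's corner, 86 mm from the tray's centre, its length along the tray's diagonal, its top 42 mm above the tray's underside. Pinch it across its thickness from above, tips above the ear (16 mm below the top). Lower trays' lugs are nested inside it.
- tray_far (a point): Point on the tray's rim at the corner opposite the lug, 78 mm from the centre, 26 mm above the underside. Tilt the tray up about this corner (0.15 to 0.3 rad is plenty), then draw it up still tilted. Hidden bumps hold each corner down: each gives at 3 to 4 mm of lift, is free at 7 mm; about 1.0 N at the lug, 1.3 N at the other three corners.
- stack: The eight like trays below the top one, pressed firmly into one another as one block: about 0.4 kg, 122 mm square, rim 61 mm above the bench (0.5 mm under the top tray's), loose on the bench. Origin: centre of its underside, axes as the tray's. The tray clings at its four corners with a little more than its weight: a straight pull tends to drag it up; peeled corner by corner it stays down.
- vial_a: A capped glass sample vial, 21 mm diameter, 45 mm high, 22 g, standing in the top tray at the start. Origin: centre of its base; z up. Grasp it round the cap or upper body, fingers along the tray's y.
- vial_b: Another vial just like it, 45 mm high, also standing in the top tray at the start; the two may be swapped. Origin: centre of its base.
- vial_c: A like vial, already standing in seat 2 of the block; stays there. Origin: centre of its base.
- vial_d: A like vial, already standing in seat 3 of the block; stays there. Origin: centre of its base.
- vial_block: Aluminium vial block, 160 x 50 x 20 mm, fixed to the bench at the right, four round seats in one row along its long side (its x; seat 0 is the one nearest the robot). Seats are 25.5 mm in diameter, 14 mm deep (floor 6 mm above the bench), 36 mm apart. Origin: centre of its underside.
- vial_block_hole0 (a point): Centre of the mouth of seat 0, in the block's top face (20 mm above the bench): empty, nearest the robot.
- vial_block_hole1 (a point): Centre of the mouth of seat 1: empty, between seat 0 and vial_c.
- vial_block_hole2 (a point): Centre of the mouth of seat 2, where vial_c stands.
- vial_block_hole3 (a point): Centre of the mouth of seat 3, where vial_d stands.
- balance_side (a point): The spot in the air where a tray is presented to the analytical balance: 0.12 m out (toward the middle of the bench) from its closed glass side door, at the robot's end of that door, 0.17 m above the bench, on the side of the balance that faces the middle of the bench. The balance is fixed, 0.32 m high, its pan 0.10 m up. An open notebook lies flat on the bench nearby.
- pen: A pen lying on the bench near the robot: not part of the job, leave it.
- timer: A small white timer, 62 x 64 x 18 mm, behind the stack and block: leave it.
- weight_50g: A brass 50 g weight, 20 mm diameter, 35 mm high, behind the stack: leave it.
- glass_beaker: A small glass beaker, 59 mm wide, 66 mm high, behind the stack toward the balance: leave it.
There are look-alikes about, which are no part of the job. Leave any black or green look-alike of the vial_b alone.

How it is judged:
By the outcome, as a careful person would: the job done as asked, in the order asked, and still so for the second after the job is handed in, while the arm keeps its last pose, push and grip.
It also fails if it takes over 72 s, if anything falls off the work surface, if the arm or the gripper's body presses on something with over 40 N, if the wrist force passes 120 N, or if a joint passes its speed limit or range.

## Robot

A 7-joint arm with a two-finger parallel gripper is mounted at the origin on a cart in front of the work surface, level with it; the furniture and walls round the work are solid. World frame = base frame: x ahead of the robot, y to its left, z up, the work surface at z = 0. Lengths are in m, angles in rad, forces in N, time in s.
With the tool pointing down it reaches from about 0.4 to 0.9 m from the base axis. Payload 5.5 kg.
Tool frame: the origin (TCP) lies midway between the tips of the shut fingers; the grasp point (between the pads) lies 19 mm behind it (manip.grip_depth is the distance from the TCP to the grasp point, in m); z points along the fingers, x is the direction in which the jaws open and shut, and the axes are right-handed (so a half turn about z gives the same grasp; the last joint's range is limited). The gripper opens to 92 mm and grips with 3 to 60 N. Pads are 19 mm wide; open, the fingers measure 130 mm over their backs; the gripper's body (75 mm by 190 mm) begins 47 mm behind the grasp point.
Start: joints at [1.363, 0.501, -0.427, 1.55, 0.221, 1.138, -0.21], TCP at [0.295, -0.579, 0.227] pointing down, gripper open.
Joint ranges: [-2.88, 2.88], [-0.31, 2.03], [-1.54, 1.56], [0.2, 2.42], [-1.41, 4.55], [0.19, 2.02], [-2.57, 2.57]. Speed limits (rad/s): [2.57, 2.57, 3.14, 3.14, 3.14, 3.14, 3.14].

## Interface

Orientations are given as a unit quaternion [x, y, z, w].
In Python, from bench import manip, effector, viewer gives the robot as it stands. Calls block until the motion is done:
- manip.move_pose(position, orientation): joint-space move of the TCP to a pose.
- manip.servo_line(position, ori=None, vel=0.15): straight line of the TCP; ori=None keeps the orientation; vel is the mean speed in m/s.
- manip.movej(angles): joint-space move.
- effector.open_jaws() and effector.close(f_grip=None): open the fingers fully, or close them until they stop; f_grip is the grip in N (None keeps the last).
- manip.sleep(seconds).
- manip.solve_ik(position, orientation): joint angles nearest the present ones, or None.
- viewer.get_image(name): name is "side" or "top"; returns the picture (480x640x3 uint8, red, green, blue); there is no depth.
- viewer.get_calibration(name): a dict with "vfov" (degrees; the focal length in pixels is half the picture's height over the tangent of half this angle, whatever the lens; pixels are square), "cx", "cy" (the principal point, pixels), "eye" and "attitude" of the camera in the world. Camera axes: x right, y down, z forward; pixel columns grow to the right and rows downward; lengths in m; the calibration is good to about 2 mm. A picture is of the moment at which its call begins. get_calibration takes no time and is no camera call.
A pose or a line that the arm cannot do raises manip.PlanningError and nothing moves.
- manip.hand_in(): hands the job in, once; it reports no verdict.
Readings, each from a call of its own:
- manip.current_clock(): time.
- manip.current_q(): joint angles.
- manip.current_joint_velocities(): joint speeds.
- manip.current_tau(): joint torques, N m.
- manip.current_tool_pos(): TCP position.
- manip.current_tcp_rot(): TCP orientation.
- manip.current_force(): force on the tool from outside, world axes, zero at the start.
- manip.current_wrist_torque(): the same for the moment, N m.
- manip.current_finger_gap(): finger opening in m.
Only numpy, scipy, OpenCV 4.12 (cv2) and the standard library are available. Lean on these libraries where they do the work, as an engineer would, in place of code of your own. Each camera call takes 0.05 s, during which the arm holds its last target.

## Working session

There is one attempt and no reset: what is moved stays moved. The work goes in short steps, each a Python script; the robot and the scene stay as the last script left them, time stands still between calls to the robot, and variables do not carry over. Pictures are saved under pics/ and viewed, and the job is handed in when it is done.

```bash
ls; mkdir -p pics; python3 - <<'E'
from bench import manip, effector, viewer
import cv2
for n in("side","top"):
    im=viewer.get_image(n); cv2.imwrite(f"pics/{n}0.png",im[...,::-1]); print(n,viewer.get_calibration(n))
print(manip.current_clock(),manip.current_tcp_rot(),manip.current_tool_pos(),manip.current_finger_gap())
E
```

```text
pics
side {'vfov': 47.63587080443274, 'cx': 321.3180292775327, 'cy': 237.44826574412852, 'eye': array([-0.05354254, -0.85292522,  0.52317945]), 'attitude': array([ 0.78087448, -0.26259282,  0.16678591, -0.5417218 ])}
top {'vfov': 47.64270776748169, 'cx': 327.93657025713566, 'cy': 235.1536605191063, 'eye': array([0.37828787, 0.02446186, 1.45214549]), 'attitude': array([-0.70215623,  0.70944111, -0.04912683,  0.03544716])}
0.1 [ 8.52546781e-01 -5.22650188e-01 -7.32090021e-04 -4.82097555e-04] [ 0.29452846 -0.57873451  0.22577893] 0.09186737874680038
```

View pics/side0.png

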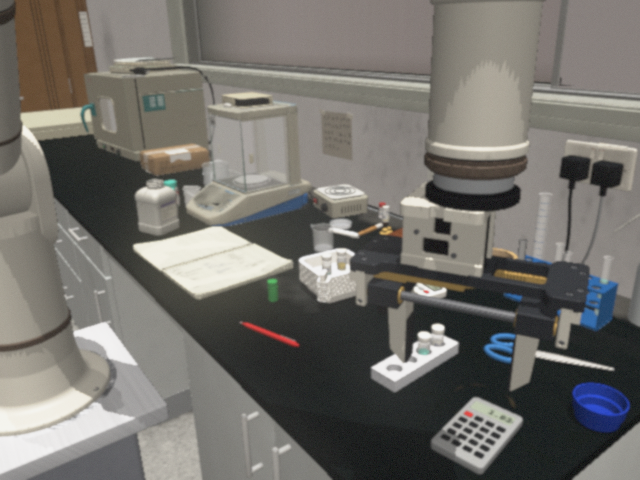

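View pics/top0.png

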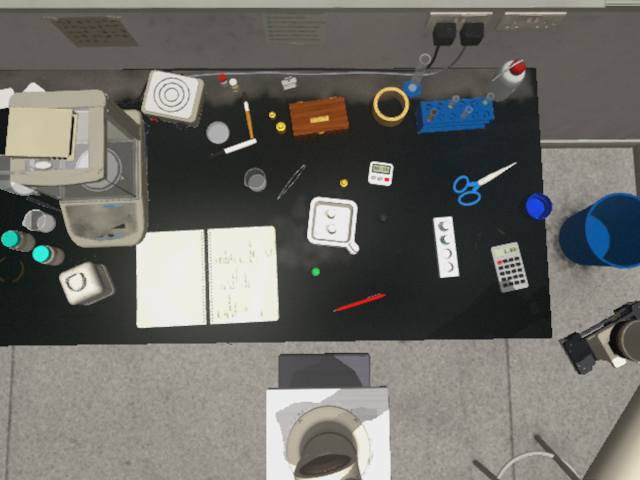

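The top view shows the stack at (332,223) with its lug at (353,248). The block is at (446,247), with holes at about (447,254) and (448,269). The balance is at the left, and a green look-alike sits at (316,272). Next I'll set up projection helpers and enlarge the crops.

```bash
cat > h.py <<'E'
import numpy as np, cv2
from scipy.spatial.transform import Rotation as R
from bench import manip, effector, viewer
def cam(n):
    c=viewer.get_calibration(n); f=240/np.tan(np.radians(c['vfov'])/2)
    return np.array([[f,0,c['cx']],[0,f,c['cy']],[0,0,1]]),R.from_quat(c['attitude']),np.array(c['eye'])
def proj(n,P):
    K,r,e=cam(n); p=r.inv().apply(np.atleast_2d(P)-e)@K.T; return p[:,:2]/p[:,2:]
def ray(n,u,v):
    K,r,e=cam(n); return e,r.apply(np.linalg.solve(K,[u,v,1.]))
def atz(n,u,v,z):
    e,d=ray(n,u,v); return e+d*(z-e[2])/d[2]
def crop(n,x0,y0,x1,y1,s,out,im=None):
    im=viewer.get_image(n) if im is None else im
    c=cv2.resize(im[y0:y1,x0:x1],None,fx=s,fy=s,interpolation=cv2.INTER_CUBIC); cv2.imwrite("pics/"+out,c[...,::-1])
E
python3 - <<'E'
from h import *
t=cv2.imread("pics/top0.png")[...,::-1]; s=cv2.imread("pics/side0.png")[...,::-1]
crop("top",295,185,375,265,7,"t_tray.png",t)
crop("top",420,205,480,285,7,"t_blk.png",t)
crop("side",280,220,480,400,4,"s1.png",s)
print(proj("top",[[0,0,0]]),proj("side",[[0,0,0]]))
print(atz("top",332,223,.066),atz("top",447,254,.02),atz("top",147,230,0))
E
```

```text
[[328.57369517 448.74522604]] [[ 38.99885317 389.56538292]]
[ 0.57629284 -0.01419305  0.066     ] [ 0.49710526 -0.31973402  0.02      ] [0.57113817 0.47964976 0.        ]
```

View pics/t_tray.png

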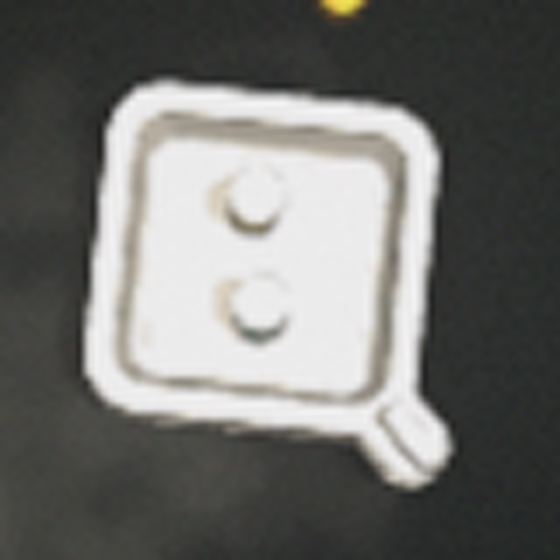

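View pics/t_blk.png

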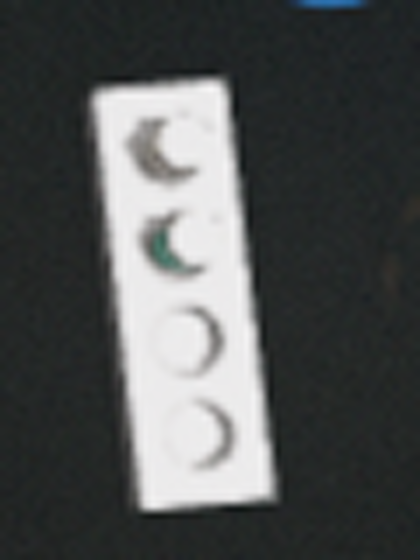

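View pics/s1.png

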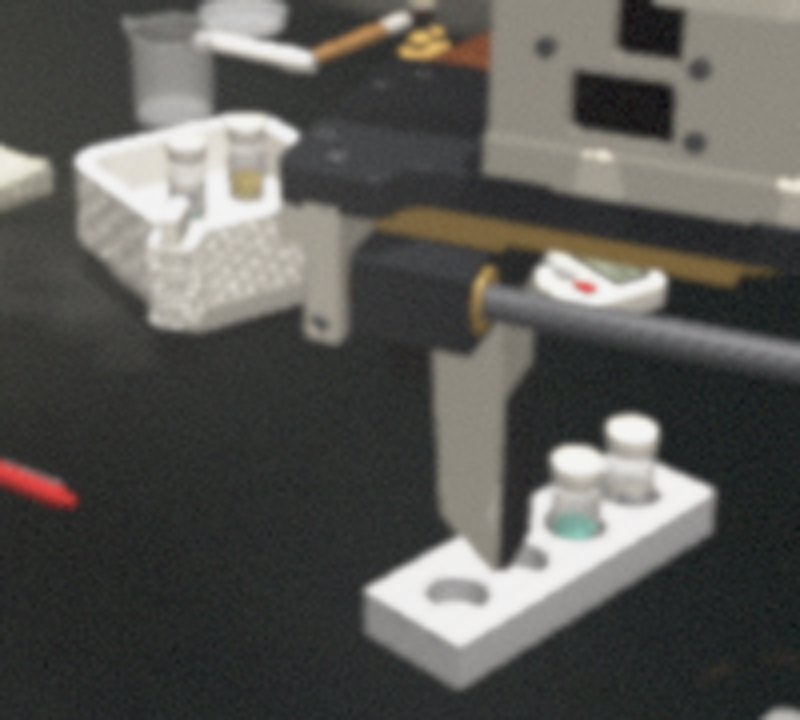

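The crops show two white-capped vials in the tray, with caps near top-view pixels (331.5,213) and (332,228.5). Those are the ones I want: the black and green look-alikes are elsewhere, such as the green one on the bench at (316,272). The two empty block seats are at about (446.5,253.5) and (448,267). Next I'll fit the geometry.

```bash
python3 - <<'E'
from h import *
from scipy.optimize import least_squares
t=cv2.imread("pics/top0.png")[...,::-1]
def rect(z,cx,cy,half,px=0.0005):
    n=int(2*half/px)  # warped: row -> x decreasing, col -> y decreasing
    g=np.array([[cx+half,cy+half,z],[cx+half,cy-half,z],[cx-half,cy-half,z],[cx-half,cy+half,z]])
    H=cv2.getPerspectiveTransform(proj("top",g).astype(np.float32),np.float32([[0,0],[n,0],[n,n],[0,n]]))
    return cv2.warpPerspective(t,H,(n,n),flags=cv2.INTER_CUBIC),lambda p:np.c_[cx+half-p[:,1]*px,cy+half-p[:,0]*px]
for nm,z,c in(("blk",.02,(.53,-.325)),("tray",.066,(.576,-.014))):
    im,f=rect(z,*c,.12); g=cv2.cvtColor(im,cv2.COLOR_RGB2GRAY)
    m=(g>(130 if nm=="blk" else 130)).astype(np.uint8)
    cs,_=cv2.findContours(m,cv2.RETR_EXTERNAL,cv2.CHAIN_APPROX_NONE)
    k=max(cs,key=cv2.contourArea); w=f(k[:,0,:].astype(float))
    r=cv2.minAreaRect(w.astype(np.float32)); print(nm,r)
    if nm=="tray":
        # robust square fit
        def res(p):
            q=(w-p[:2])@np.array([[np.cos(p[2]),-np.sin(p[2])],[np.sin(p[2]),np.cos(p[2])]])
            a=np.abs(q); return a.max(1)-.061
        keep=np.ones(len(w),bool)
        for th0 in(-.05,):
            s=least_squares(res,[*c,th0],loss="soft_l1",f_scale=.001); print(s.x,s.cost)
            p=s.x; lug=p[:2]+.086*np.array([np.cos(p[2]+np.pi*1.25),np.sin(p[2]+np.pi*1.25)]); print("lug pred",lug, "px",proj("top",[*lug,.082]))
    cv2.imwrite(f"pics/r_{nm}.png",im[...,::-1])
# caps
for u,v in((295+(258+.5)/7-.5,185+(197+.5)/7-.5),(295+(263+.5)/7-.5,185+(300+.5)/7-.5)):
    print("cap",u,v,atz("top",u,v,.0875))
for X,Y in((185,148),(200,242),):
    print("capC",atz("top",420+X/7-.5,205+Y/7-.5,.051))
for X,Y in((188,341),(200,434),):
    print("hole",atz("top",420+X/7-.5,205+Y/7-.5,.02))
E
```

```text
blk ((0.5174378156661987, -0.3170757293701172), (0.16191954910755157, 0.052508603781461716), 4.614768028259277)
tray ((0.5717777609825134, -0.01989380270242691), (0.13792568445205688, 0.1408388465642929), 83.46334075927734)
[ 0.57980663 -0.01414921 -0.11577307] 0.0017227962470213703
lug pred [ 0.51237795 -0.06752873] px [[353.50914279 246.8892687 ]]
cap 331.42857142857144 212.71428571428572 [ 0.59963715 -0.0124663   0.0875    ]
cap 332.14285714285717 227.42857142857144 [ 0.56188746 -0.01381575  0.0875    ]
capC [ 0.56885179 -0.3122761   0.051     ]
capC [ 0.53350224 -0.31655846  0.051     ]
hole [ 0.4992133  -0.31809936  0.02      ]
hole [ 0.46390437 -0.32132983  0.02      ]
```

View pics/r_tray.png

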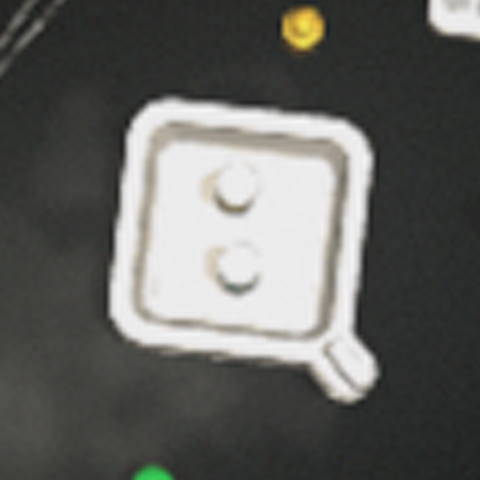

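View pics/r_blk.png

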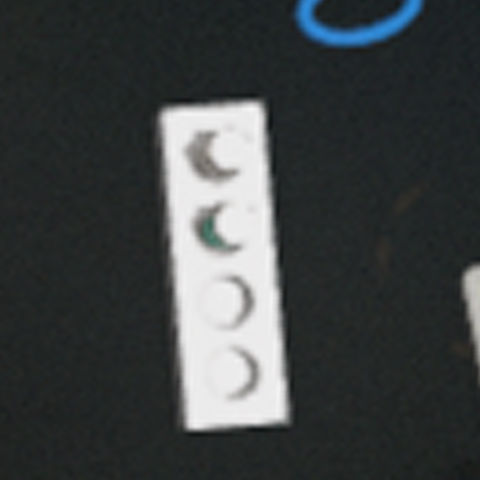

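```bash
cat > model.py <<'E'
from h import *
BC=np.array([.5174,-.3171]); BY=np.radians(4.6)
TC=np.array([.5785,-.0142]); TY=-.116
VA=np.array([.5996,-.0125]); VB=np.array([.5619,-.0138])
def rot(a): return np.array([[np.cos(a),-np.sin(a)],[np.sin(a),np.cos(a)]])
def hole(i): return BC+rot(BY)@[(i-1.5)*.036,0]
def lug(): return TC+rot(TY)@(.086*np.array([-1,-1])/2**.5)
def circ(c,r,z):
    a=np.linspace(0,2*np.pi,40); return np.c_[c[0]+r*np.cos(a),c[1]+r*np.sin(a),a*0+z]
def polyr(c,y,hx,hy,z):
    q=np.array([[1,1],[1,-1],[-1,-1],[-1,1],[1,1]])*[hx,hy]; q=q@rot(y).T+c; return np.c_[q,np.full(5,z)]
def overlay(n,im,x0,y0,x1,y1,s,out,extra=()):
    L=[polyr(BC,BY,.08,.025,.02)]+[circ(hole(i),.01275,.02) for i in range(4)]+[polyr(TC,TY,.061,.061,.066),polyr(lug(),TY+np.pi/4,.013,.00475,.082)]
    L+=[circ(VA,.0105,.0875),circ(VB,.0105,.0875)]+list(extra)
    c=cv2.resize(im[y0:y1,x0:x1],None,fx=s,fy=s,interpolation=cv2.INTER_CUBIC)
    for l in L:
        p=(proj(n,l)-[x0,y0]+.5)*s-.5
        cv2.polylines(c,[np.round(p*16).astype(np.int32)],False,(255,0,0),1,cv2.LINE_AA,4)
    cv2.imwrite("pics/"+out,c[...,::-1])
E
python3 - <<'E'
from model import *
t=cv2.imread("pics/top0.png")[...,::-1]; s=cv2.imread("pics/side0.png")[...,::-1]
overlay("top",t,300,190,370,260,8,"o_t.png"); overlay("side",s,290,235,370,305,8,"o_s.png")
overlay("side",s,365,315,465,395,7,"o_sb.png")
E
```

```text
(no output)
```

View pics/o_t.png

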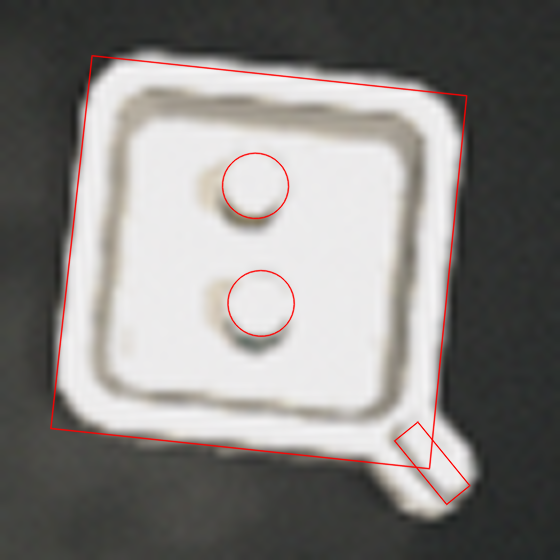

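View pics/o_s.png

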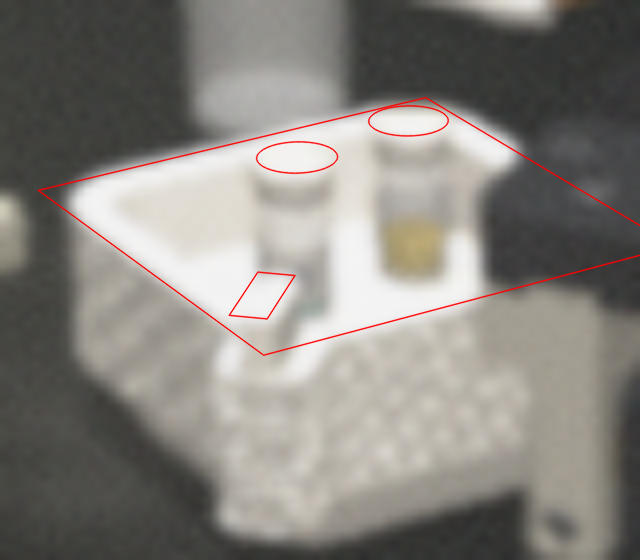

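View pics/o_sb.png

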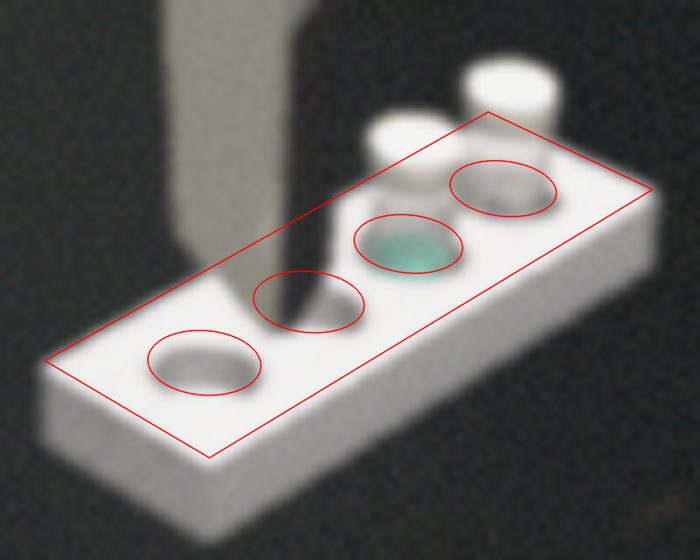

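Block model fits both views to about 1 mm. The tray view is partly hidden, so I'll move the arm aside and refine it.

```bash
cat >> h.py <<'E'
def down(a):  # tool x axis at world yaw a, tool z down
    return R.from_matrix(np.array([[np.cos(a),np.sin(a),0],[np.sin(a),-np.cos(a),0],[0,0,-1]]).T.T).as_quat()
E
python3 - <<'E'
from model import *
q=down(np.radians(-90)); print(R.from_quat(q).as_matrix().round(2).tolist())
manip.move_pose([.62,-.30,.30],q); print(manip.current_clock(),manip.current_q().__repr__())
s=viewer.get_image("side"); t=viewer.get_image("top")
cv2.imwrite("pics/side1.png",s[...,::-1]);cv2.imwrite("pics/top1.png",t[...,::-1])
def stretch(im,lo=150): return np.clip((im.astype(float)-lo)*255/(255-lo),0,255).astype(np.uint8)
overlay("side",stretch(s),290,235,370,305,10,"o_s1.png",[])
c=cv2.resize(stretch(s)[235:305,290:370],None,fx=10,fy=10,interpolation=cv2.INTER_CUBIC)[:590]; cv2.imwrite("pics/c_s1.png",c[...,::-1])
crop("top",340,230,365,255,20,"c_t1.png",stretch(cv2.imread("pics/top0.png")[...,::-1],170))
E
```

```text
[[0.0, -1.0, 0.0], [-1.0, 0.0, -0.0], [0.0, 0.0, -1.0]]
1.7 array([ 0.71611162,  0.52498858, -0.46160633,  1.35288747,  0.23381632,
        1.31792512, -1.32298623])
```

View pics/side1.png

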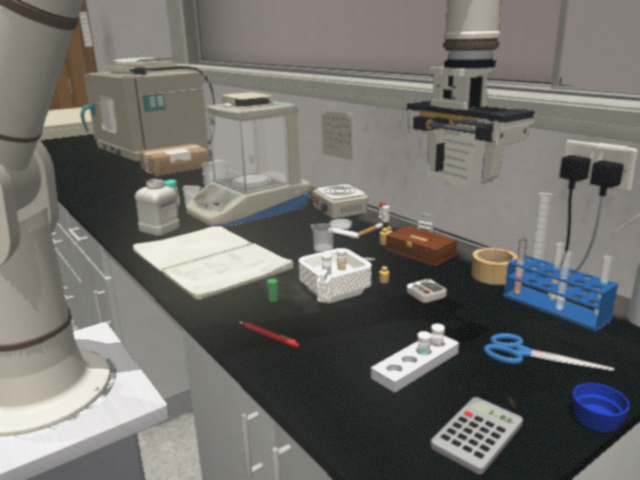

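View pics/o_s1.png

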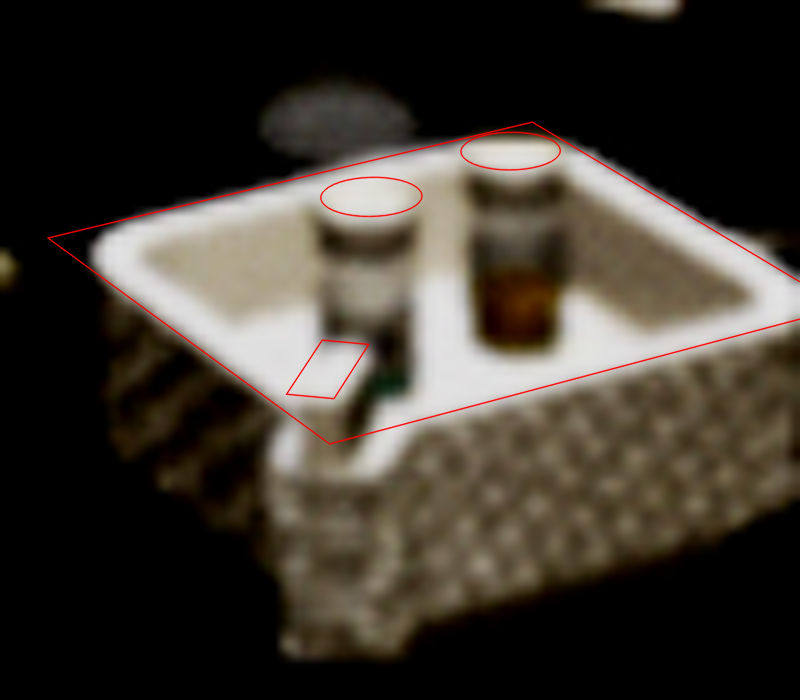

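View pics/c_s1.png

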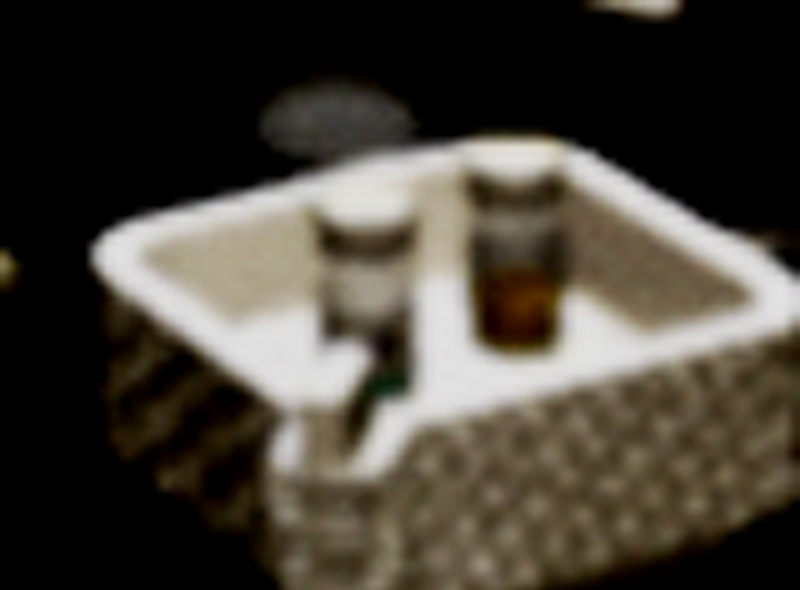

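View pics/c_t1.png

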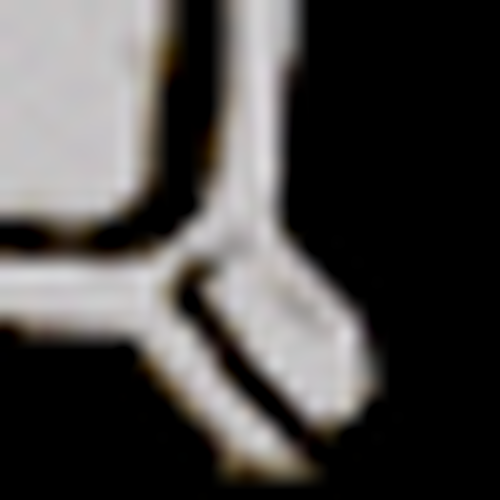

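The tray, lug and cap models fit both views to about 1 mm. Next is vial B, the nearer one, with its cap at side pixel (327,254), which goes to seat 1.

```bash
python3 - <<'E'
from model import *
q=down(-np.pi/2+TY)
manip.move_pose([*VB,.13],q)
manip.servo_line([*VB,.0705],vel=.08)
s=viewer.get_image("side"); crop("side",280,200,400,300,6,"g1.png",s)
print(manip.current_force())
effector.close(f_grip=12); print(manip.current_finger_gap(),manip.current_clock())
p=np.array(manip.current_tool_pos()); print(p)
manip.servo_line([*VB,.15],vel=.12)
crop("side",260,160,400,280,5,"g2.png"); print(manip.current_finger_gap(),manip.current_force(),manip.current_clock())
E
```

```text
[ 0.06391838 -0.33102312  0.60310625]
0.02044399124690036 5.1167
[ 0.56185659 -0.01382965  0.07046131]
0.020235122552745614 [-0.80577222 -0.12259719  0.45038313] 5.9833
```

View pics/g1.png

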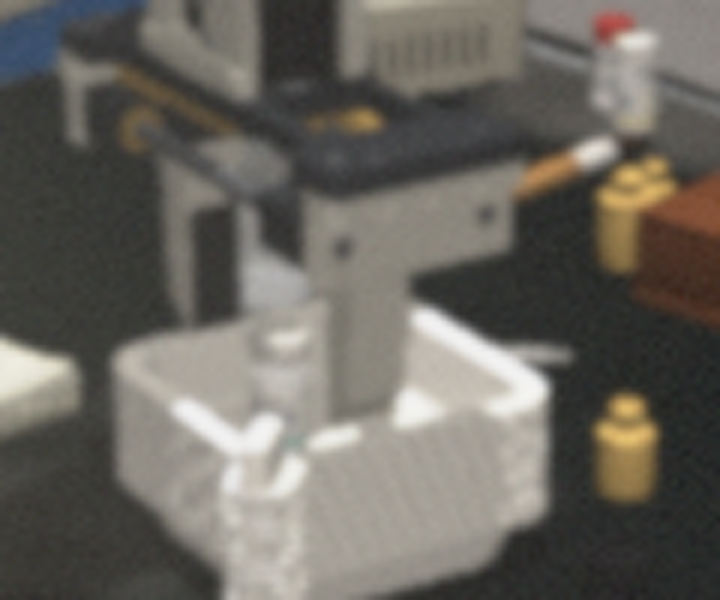

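View pics/g2.png

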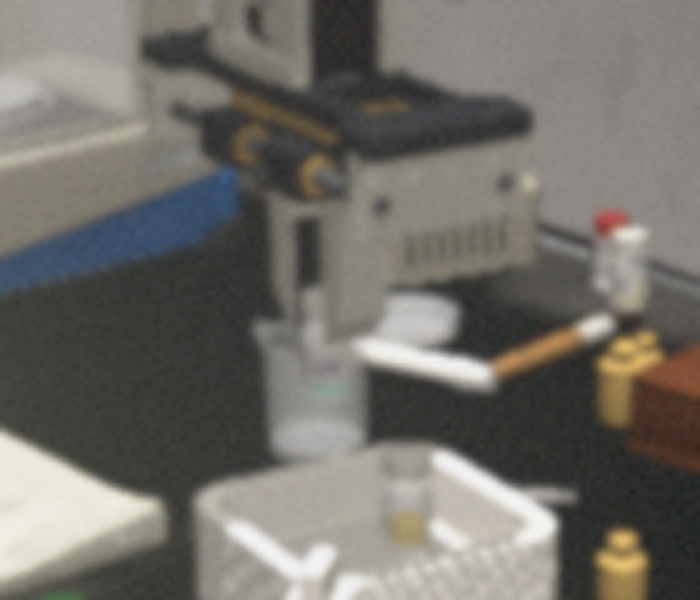

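Vial B is held at gap 20 mm and hangs straight, with its body at about crop pixel (322,360). Vial A is still in the tray. Next I'll place B in seat 1.

```bash
python3 - <<'E'
from model import *
q=down(-np.pi/2+BY); h=hole(1); print(h)
manip.move_pose([*h,.13],q)
manip.servo_line([*h,.062],vel=.12)
crop("side",360,240,480,400,4,"p1.png"); print(manip.current_clock(),manip.current_force(),manip.current_tool_pos())
E
```

```text
[ 0.49945798 -0.31854358]
7.9417 [ 0.17919247  0.16857174 -0.19592367] [ 0.50036598 -0.31859083  0.06281157]
```

View pics/p1.png

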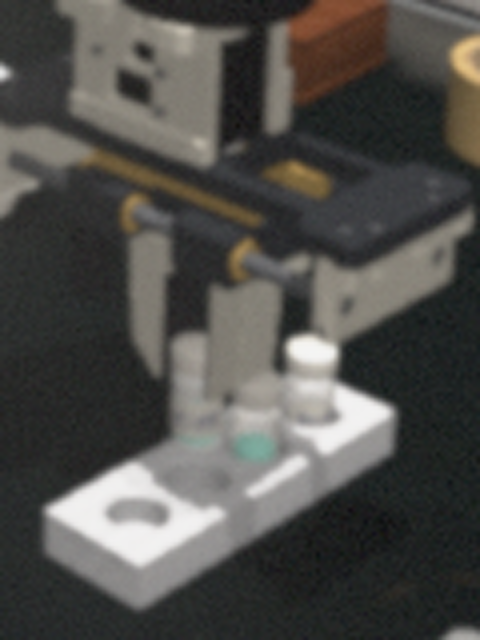

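The vial is centred over seat 1: base at about crop pixel (196,440), seat mouth at (195,480). Lowering with force checks.

```bash
python3 - <<'E'
from model import *
h=hole(1)
ok=True
for z in np.arange(.058,.0345,-.003):
    manip.servo_line([*h,z],vel=.06); f=np.array(manip.current_force())
    if abs(f[2])>4 or np.hypot(*f[:2])>4: print("contact",z,f); break
print(z,f,manip.current_tool_pos(),manip.current_clock())
crop("side",360,260,480,400,4,"p2.png")
E
```

```text
0.036999999999999984 [-0.17363292  0.8624606   0.57122606] [ 0.49928825 -0.31843831  0.03674992] 9.9417
```

View pics/p2.png

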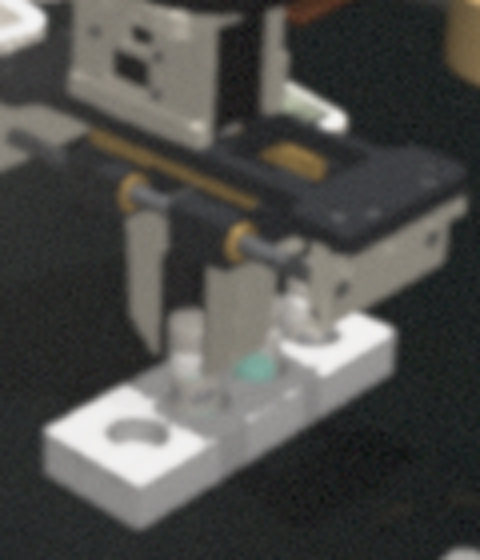

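Vial B is in the seat with no contact force. I'll lower it the last 2 mm, release, and fetch vial A.

```bash
python3 - <<'E'
from model import *
h=hole(1)
manip.servo_line([*h,.0350],vel=.04); print(manip.current_force())
effector.open_jaws()
manip.servo_line([*h,.10],vel=.15)
q=down(-np.pi/2+TY)
manip.move_pose([*VA,.13],q)
s=viewer.get_image("side"); crop("side",360,300,480,400,5,"p3.png",s)
manip.servo_line([*VA,.0705],vel=.08)
effector.close(f_grip=12); print(manip.current_finger_gap(),manip.current_tool_pos())
manip.servo_line([*VA,.15],vel=.12)
crop("side",260,160,400,300,4,"g3.png"); print(manip.current_finger_gap(),manip.current_force(),manip.current_clock())
E
```

```text
[1.12491057 0.01587274 0.34668322]
0.02071757360293359 [ 0.59956077 -0.01249776  0.07045274]
0.02053881759469386 [ 0.11733743 -0.28682846  0.2797531 ] 16.175
```

View pics/p3.png

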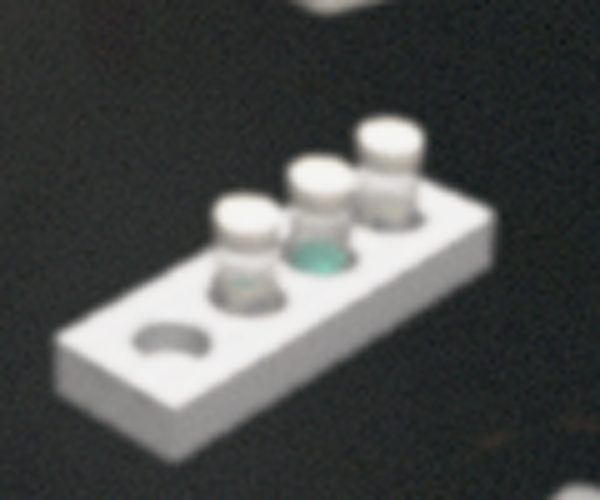

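View pics/g3.png

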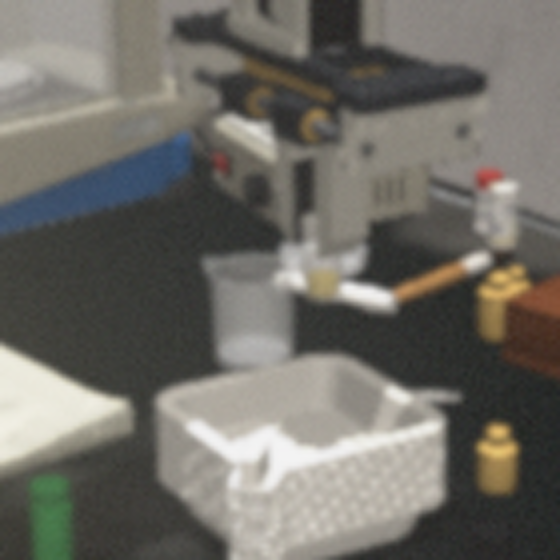

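Vial B stands upright in seat 1, with its cap at crop pixel (247,215). Vial A is gripped and the tray is empty. Next I'll place A in seat 0.

```bash
python3 - <<'E'
from model import *
q=down(-np.pi/2+BY); h=hole(0)
manip.move_pose([*h,.13],q)
manip.servo_line([*h,.058],vel=.12)
for z in np.arange(.053,.0345,-.006):
    manip.servo_line([*h,z],vel=.06); f=np.array(manip.current_force())
    if abs(f[2])>4 or np.hypot(*f[:2])>4: print("contact",z,f); break
else: manip.servo_line([*h,.0350],vel=.04)
print(manip.current_force(),manip.current_tool_pos(),manip.current_clock())
crop("side",360,260,480,400,4,"p4.png")
E
```

```text
[-1.89819347 -2.58752717 -1.76412417] [ 0.46306822 -0.32148749  0.03467873] 19.45
```

View pics/p4.png

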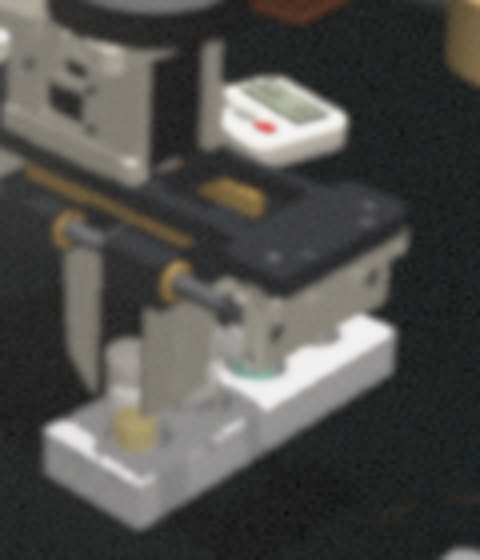

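```bash
python3 - <<'E'
from model import *
h=hole(0)
effector.open_jaws()
manip.servo_line([*h,.11],vel=.15)
L=lug(); a=np.arctan2(*(L-TC)[::-1])  # diag direction
q=down(a+np.pi/2) ; print(L,np.degrees(a+np.pi/2), R.from_quat(q).as_matrix()[:,0])
manip.move_pose([*(TC*.0+[.50,-.20]),.20],q)
s=viewer.get_image("side"); t=viewer.get_image("top")
cv2.imwrite("pics/side2.png",s[...,::-1])
crop("side",360,300,480,400,5,"p5.png",s)
overlay("side",s,290,235,370,305,8,"o_s2.png"); overlay("top",t,300,190,370,260,8,"o_t2.png"); print(manip.current_clock())
E
```

```text
[ 0.51105921 -0.06756422] -51.646310423517555 [ 0.62051414 -0.78419526  0.        ]
22.125
```

View pics/p5.png

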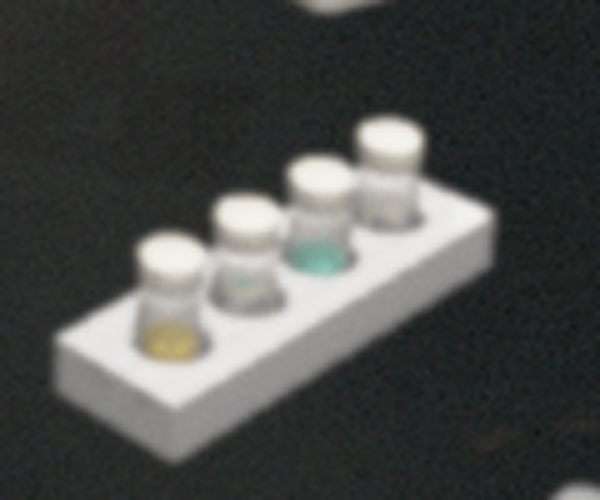

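View pics/o_s2.png

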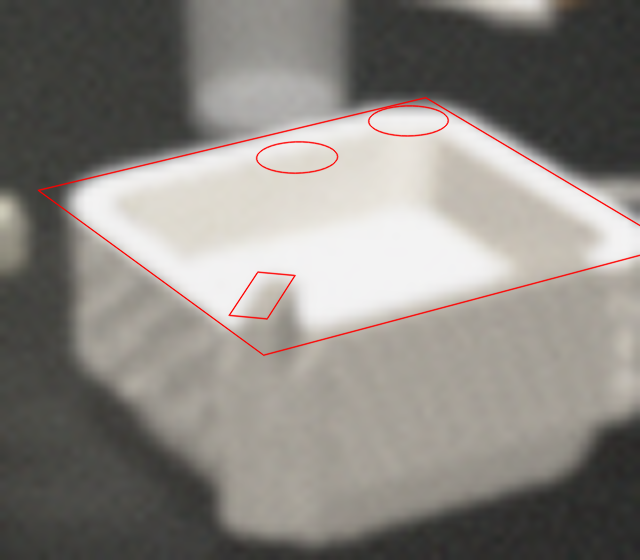

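View pics/o_t2.png

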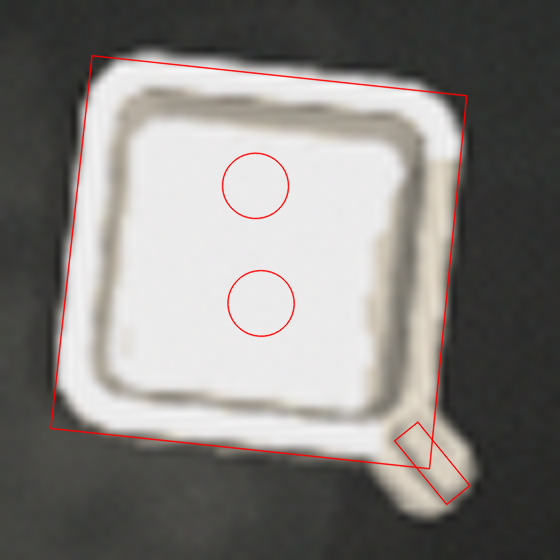

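All four seats are filled and upright, and the tray and stack haven't moved. I'll check the lug fit closely before pinching.

```bash
python3 - <<'E'
from model import *
def stretch(im,lo=150): return np.clip((im.astype(float)-lo)*255/(255-lo),0,255).astype(np.uint8)
t=cv2.imread("pics/top0.png")[...,::-1]; s=cv2.imread("pics/side1.png")[...,::-1]
ear=polyr(lug(),TY+np.pi/4,.013,.00475,.066)
a=lambda n,im,x0,y0,x1,y1,sc,o:overlay(n,im,x0,y0,x1,y1,sc,o,[ear])
a("top",stretch(t,170),340,230,365,255,20,"l_t.png")
a("side",stretch(s,140),308,262,338,289,20,"l_s.png")
E
```

```text
(no output)
```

View pics/l_t.png

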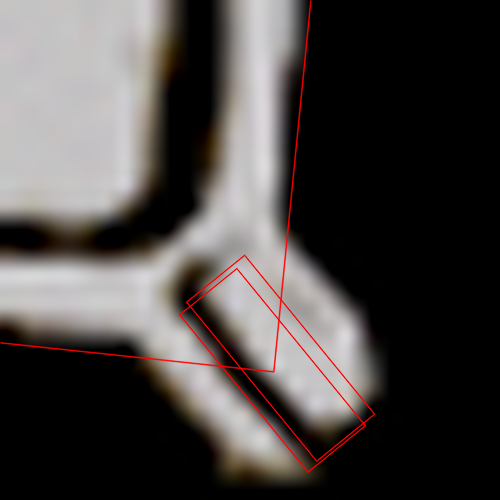

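View pics/l_s.png

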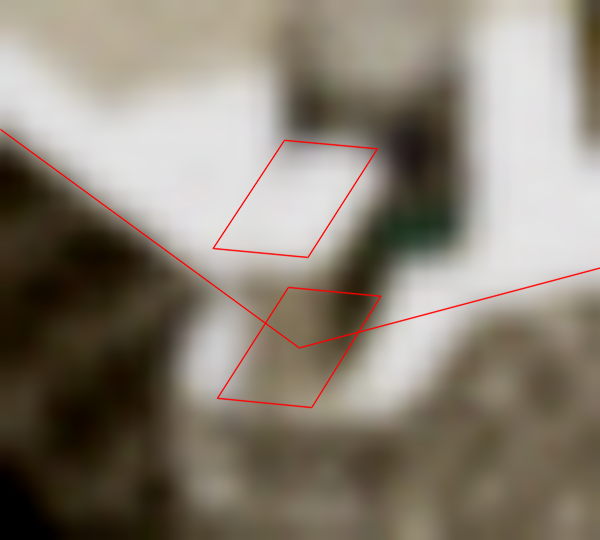

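```bash
python3 - <<'E'
from model import *
from scipy.optimize import least_squares
t=cv2.cvtColor(cv2.imread("pics/top0.png"),cv2.COLOR_BGR2GRAY)
big=cv2.resize(t,None,fx=8,fy=8,interpolation=cv2.INTER_CUBIC)
for th in(100,130,160):
    cs,_=cv2.findContours((big>th).astype(np.uint8),cv2.RETR_EXTERNAL,cv2.CHAIN_APPROX_NONE)
    c0=(proj("top",[*TC,.066])[0]+.5)*8-.5
    k=[c for c in cs if cv2.pointPolygonTest(c,tuple(map(float,c0)),False)>0][0][:,0]
    w=np.array([atz("top",*((p+.5)/8-.5),.066)[:2] for p in k])
    def split(p):
        q=(w-p[:2])@rot(p[2]); return q
    p=np.array([*TC,TY,.061,.061])
    q=split(p); 
    sides=[(np.abs(q[:,1])<.04)&(q[:,0]>.05),(np.abs(q[:,0])<.04)&(q[:,1]>.05),(np.abs(q[:,0])<.035)&(q[:,1]<-.05),(np.abs(q[:,1])<.035)&(q[:,0]<-.05)]
    def res(p):
        q=split(p); return np.r_[q[sides[0],0]-p[3],q[sides[1],1]-p[4],q[sides[2],1]+p[4],q[sides[3],0]+p[3]]
    s=least_squares(res,p,loss="soft_l1",f_scale=.0005); p=s.x
    print(th,p.round(4),"rms",np.sqrt(np.mean(res(p)**2)))
    for i in range(4):
        e=w[sides[i]]; d=np.polyfit(e[:,1],e[:,0],1)[0] if i in(0,3) else np.polyfit(e[:,0],e[:,1],1)[0]; print(round(-d if i in(0,3) else d,3),end=" ")
    print()
E
```

```text
100 [ 0.58   -0.0139 -0.1133  0.0631  0.062 ] rms 0.0005314268041622547
-0.115 -0.117 -0.116 -0.098 Traceback (most recent call last):
  File "<stdin>", line 9, in <module>
  File "h.py", line 12, in atz
    e,d=ray(n,u,v); return e+d*(z-e[2])/d[2]
        ~~~^^^^^^^
  File "h.py", line 10, in ray
    K,r,e=cam(n); return e,r.apply(np.linalg.solve(K,[u,v,1.]))
          ~~~^^^
  File "h.py", line 5, in cam
    c=viewer.get_calibration(n); f=240/np.tan(np.radians(c['vfov'])/2)
ValueError: time passes only in moves, steps and waits
```

The contour fit puts the tray about 2 mm further +x than my model. I'll use lug ≈ (0.5132, -0.0683) and look again once the open fingers are around it.

```bash
sed -i 's/^def cam(n):/_c={}\ndef cam(n):\n    if n not in _c: _c[n]=_cam(n)\n    return _c[n]\ndef _cam(n):/' h.py
python3 - <<'E'
s=open('model.py').read()
s=s.replace("TC=np.array([.5785,-.0142]); TY=-.116","TC=np.array([.5806,-.0146]); TY=-.115")
open('model.py','w').write(s)
from model import *
print(manip.current_clock(), lug())
L=lug(); a=np.arctan2(*(L-TC)[::-1]); q=down(a+np.pi/2)
manip.move_pose([*L,.115],q)
manip.servo_line([*L,.070],vel=.1)
print(manip.current_tool_pos(),manip.current_force())
crop("side",290,220,370,310,7,"k1.png")
E
```

```text
22.125 [ 0.51321261 -0.06803163]
[ 0.51341002 -0.06835417  0.07011165] [-0.68235658 -0.18991324  0.36162062]
```

View pics/k1.png

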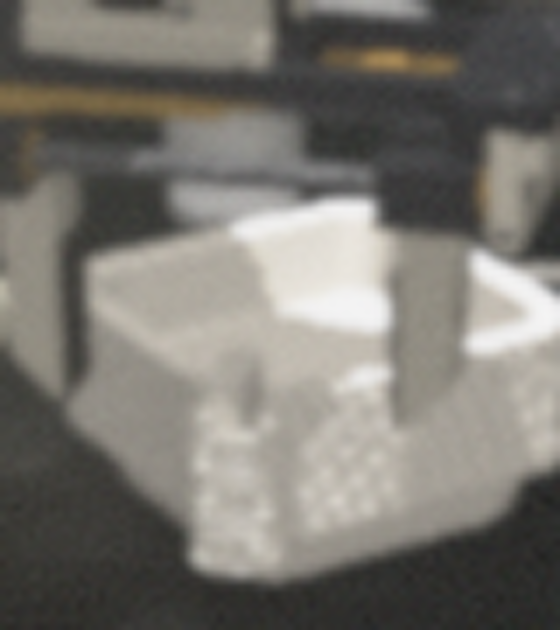

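The open fingers straddle the lug: tips at crop pixels (65,395) and (405,420), lug at about (235,385). It is centred, so I'll lower and close.

```bash
python3 - <<'E'
from model import *
L=lug()
manip.servo_line([*L,.0675],vel=.03); print(manip.current_force())
effector.close(f_grip=5); print(manip.current_finger_gap(),manip.current_force())
effector.close(f_grip=45); print(manip.current_finger_gap(),manip.current_force(),manip.current_wrist_torque(),manip.current_tool_pos(),manip.current_clock())
crop("side",290,220,370,310,7,"k2.png")
E
```

```text
[-0.00245576 -0.42189957  0.60889667]
0.009562493328157343 [-0.31505614 -0.67771438 -0.53262304]
0.009033522130697092 [ 0.35641645  0.28249466 -0.40315042] [-0.04951856 -0.01301281  0.0386877 ] [ 0.51322594 -0.06804748  0.06750845] 25.1583
```

View pics/k2.png

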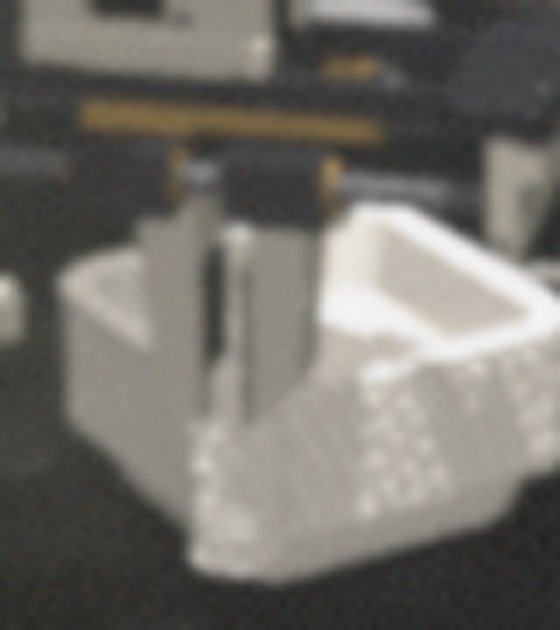

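The lug is pinched at gap 9.5 mm and the stack is undisturbed. Next I'll peel it, tilting about the far corner.

```bash
python3 - <<'E'
from model import *
L=lug(); d=np.r_[L-TC,0]; d/=np.linalg.norm(d)
F=np.r_[TC,.066]-.078*d; w=np.cross(d,[0,0,1])
p0=np.array(manip.current_tool_pos()); p0=np.r_[L,.0675]; r0=R.from_quat(down(np.arctan2(d[1],d[0])+np.pi/2))
for th in np.arange(.02,.241,.02):
    r=R.from_rotvec(w*th)
    manip.servo_line(F+r.apply(p0-F),ori=(r*r0).as_quat(),vel=.03)
    print(round(th,2),np.round(manip.current_force(),2),np.round(manip.current_wrist_torque(),2))
    if abs(th-.1)<.001: crop("side",270,200,390,310,6,"m1.png")
crop("side",270,200,390,310,6,"m2.png")
crop("top",290,170,380,270,6,"m2t.png")
print(manip.current_clock(),manip.current_finger_gap())
E
```

```text
0.02 [ 0.33  0.83 -2.27] [ 0.05 -0.28 -0.01]
0.04 [ 0.32  0.06 -2.26] [ 0.06 -0.1  -0.03]
0.06 [-0.65 -0.62 -0.88] [-0.08  0.02 -0.01]
0.08 [-0.92 -1.36 -1.39] [-0.12  0.12  0.  ]
0.1 [-0.13 -0.55  0.04] [-0.02  0.06  0.01]
0.12 [-0.41 -1.04  1.19] [-0.1   0.06 -0.05]
0.14 [-0.65 -1.55 -0.84] [-0.06 -0.03  0.06]
0.16 [-0.61 -0.51 -0.7 ] [-0.12  0.01  0.01]
0.18 [-0.65 -1.14 -1.16] [-0.03  0.02  0.01]
0.2 [-0.49 -1.14 -1.97] [-0.04 -0.06 -0.01]
0.22 [-0.92  0.29 -1.34] [ 0.   -0.08  0.  ]
0.24 [-0.71 -0.59  0.08] [ 0.01 -0.03 -0.03]
28.4583 0.009235470281854136
```

View pics/m1.png

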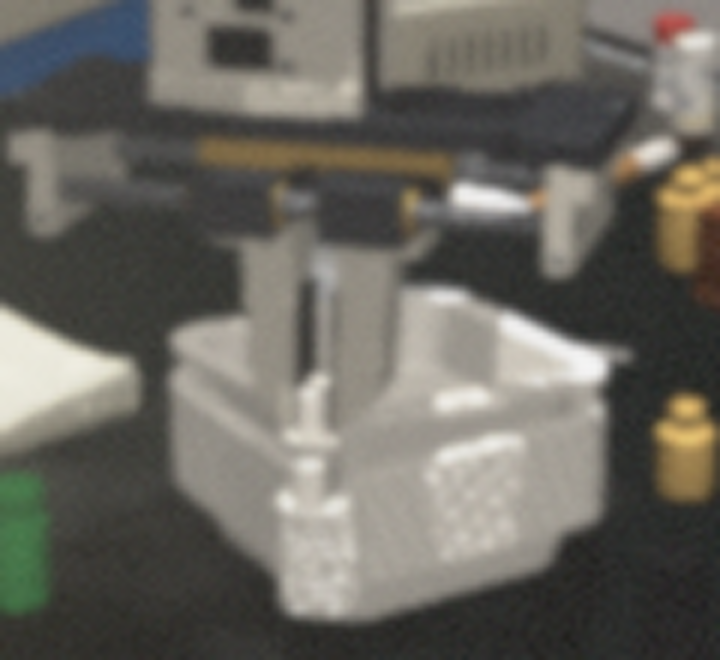

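View pics/m2.png

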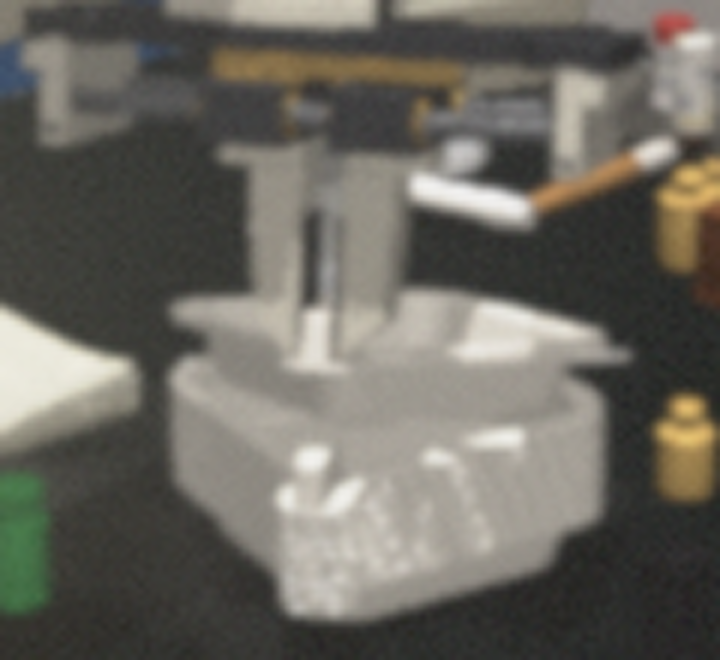

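The tray is tilting cleanly off the stack, its lug clear above the next lug at crop (312,460), and the stack hasn't moved. Drawing it up while still tilted.

```bash
python3 - <<'E'
from model import *
p=np.array(manip.current_tool_pos())
for dz in(.004,.008,.014,.022,.035,.06,.13):
    manip.servo_line(p+[0,0,dz],vel=.03 if dz<.03 else .1); print(dz,np.round(manip.current_force(),2))
    if dz==.022: crop("side",270,190,390,310,5,"n1.png")
s=viewer.get_image("side"); cv2.imwrite("pics/n2.png",s[...,::-1])
print(manip.current_clock(),manip.current_finger_gap(),manip.current_tool_pos())
E
```

```text
0.004 [-1.21 -1.36  0.02]
0.008 [-0.58 -0.04 -0.45]
0.014 [ 0.11  0.7  -0.91]
0.022 [ 0.25  1.12 -1.08]
0.035 [-0.62  0.17 -1.09]
0.06 [-0.45  0.21 -0.62]
0.13 [-0.8   0.52 -0.39]
31.4167 0.00856034591490866 [ 0.51645062 -0.06511677  0.23551432]
```

View pics/n1.png

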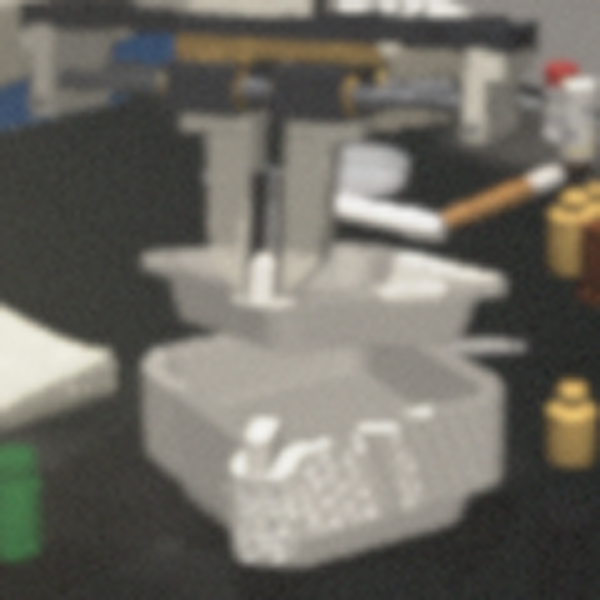

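View pics/n2.png

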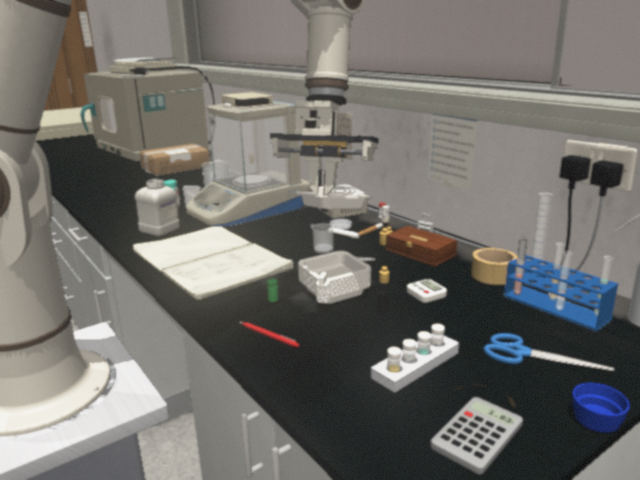

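The tray is free, and the stack stays at (335,277) with the four vials still seated. Now to locate the balance's near door.

```bash
python3 - <<'E'
from h import *
t=cv2.imread("pics/top0.png")[...,::-1]; s=cv2.imread("pics/side1.png")[...,::-1]
crop("top",0,70,160,260,3.1 and 3,"bt.png",t); crop("side",180,80,320,235,4,"bs.png",s)
E
```

```text
(no output)
```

View pics/bt.png

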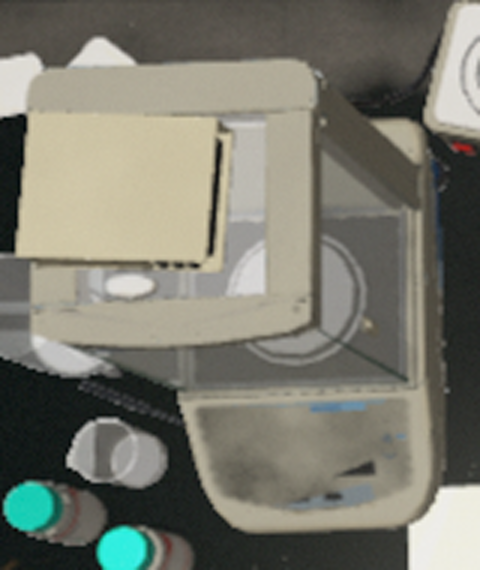

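View pics/bs.png

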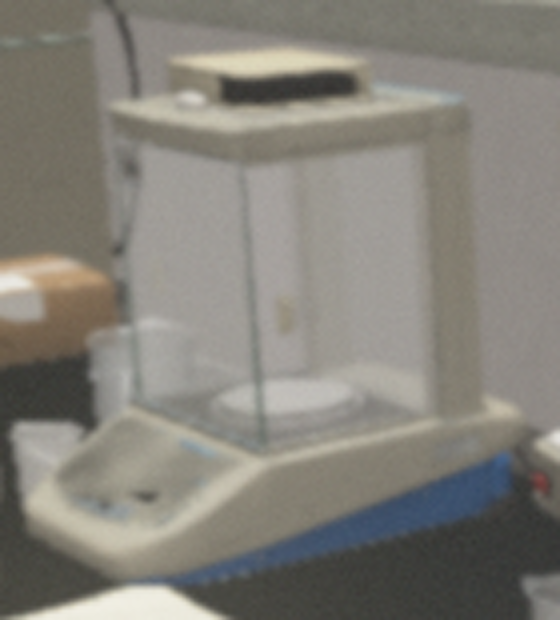

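The near door's front glass corner is at top pixel (134.9,196.5) and side pixel (245.4,191.1) at its foot. Triangulating.

```bash
python3 - <<'E'
from h import *
def tri(a,b):
    A=[];B=[]
    for n,p in(("top",a),("side",b)):
        e,d=ray(n,*p); d/=np.linalg.norm(d); M=np.eye(3)-np.outer(d,d); A.append(M);B.append(M@e)
    x=np.linalg.lstsq(np.vstack(A),np.hstack(B),rcond=None)[0]
    print(x.round(4),(proj("top",x)-a).round(1),(proj("side",x)-b).round(1))
tri((404.5/3,70+379.5/3),(180+262/4,80+445/4))
tri((318/3,70+325/3),(180+245/4,80+163/4))
tri((410/3,70+210/3),(180+437/4,80+415/4))
print(np.round(manip.current_q(),2))
E
```

```text
[0.6436 0.4811 0.0991] [[ 0.1 -0.2]] [[-0.2  0. ]]
[0.6449 0.4769 0.2975] [[ 0.1 -0.2]] [[-0.2  0. ]]
[0.7917 0.4825 0.0939] [[ 0.2 -0.4]] [[-0.3  0. ]]
[ 0.48  0.43 -0.65  1.72  0.38  1.32 -1.2 ]
```

The door plane is at y≈0.48, from x=0.644 to 0.79. The presentation spot is therefore about (0.645, 0.36, 0.17). I'll level the tray and carry it over.

```bash
python3 - <<'E'
from model import *
T=np.array([.645,.36,.17]); yaw=0.0
q1=down(yaw+1.25*np.pi+np.pi/2); tgt=T+np.r_[.086*np.array([-1,-1])/2**.5,.0275]
p=np.array(manip.current_tool_pos()); print(manip.solve_ik(tgt,q1).__repr__(),tgt)
L=lug();d=L-TC
q0=down(np.arctan2(d[1],d[0])+np.pi/2)
manip.servo_line(p,ori=q0,vel=.1) if False else manip.servo_line(p+[0,0,.01],ori=q0,vel=.01)
print(manip.current_clock(),manip.current_finger_gap())
m=np.array([tgt[0]-.02,tgt[1],.225])
manip.servo_line(m,ori=q1,vel=.15)
manip.servo_line(tgt,ori=q1,vel=.08)
print(manip.current_clock(),manip.current_finger_gap(),manip.current_tool_pos(),manip.current_force(),manip.current_wrist_torque())
s=viewer.get_image("side");t=viewer.get_image("top")
cv2.imwrite("pics/f_s.png",s[...,::-1]);cv2.imwrite("pics/f_t.png",t[...,::-1])
crop("side",200,150,330,280,4.5 and 4,"f_sc.png",s)
E
```

```text
array([-0.0047169 ,  0.61725998, -0.74781002,  1.5533781 ,  0.44622831,
        1.1482337 , -1.63140803]) [0.58418882 0.29918882 0.1975    ]
32.5 0.009079017239299537
35.675 0.009201799956761824 [0.58394441 0.29923779 0.19680521] [-0.44622382  0.86953551 -0.30450553] [-0.01090978  0.03232887 -0.02202578]
```

View pics/f_s.png

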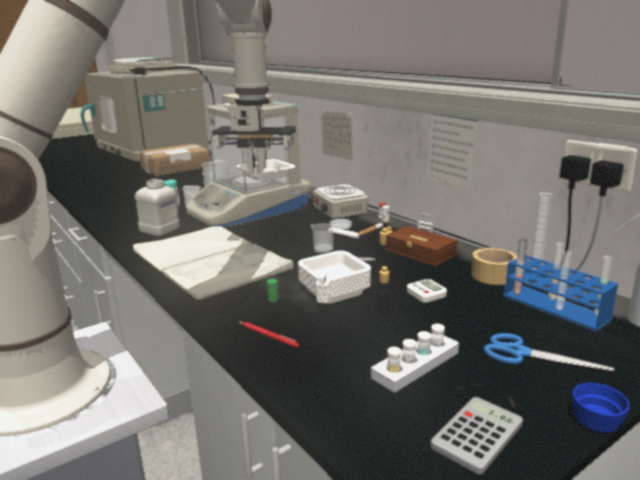

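View pics/f_t.png

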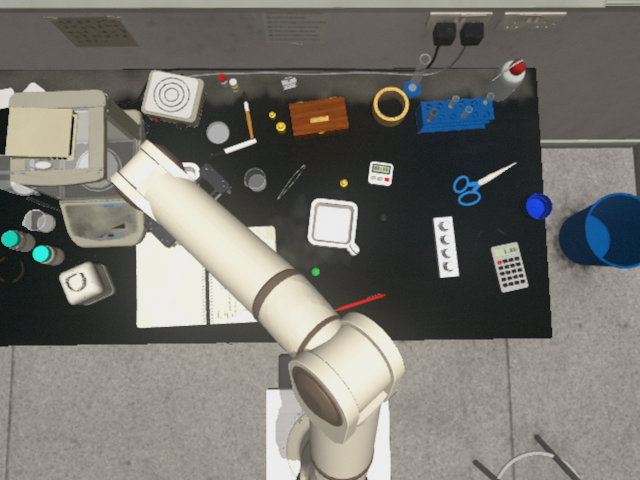

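View pics/f_sc.png

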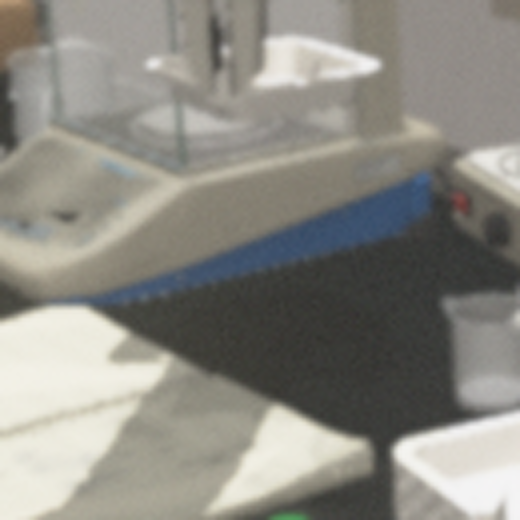

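```bash
python3 - <<'E'
from model import *
p=np.array(manip.current_tool_pos()); q=R.from_quat(manip.current_tcp_rot()); print(q.as_matrix()[:,2].round(4))
s=cv2.imread("pics/f_s.png")[...,::-1]; t=cv2.imread("pics/f_t.png")[...,::-1]
c=p[:2]+.086/2**.5; z=p[2]-.0275+.026
rim=polyr(c,0,.061,.061,z); st=polyr(TC,TY,.061,.061,.061)
overlay("side",s,225,140,305,200,9,"q1.png",[rim]); overlay("top",t,300,190,370,260,8,"q2.png",[st])
print(manip.current_clock())
E
```

```text
[-1.e-04  4.e-04 -1.e+00]
35.775
```

View pics/q1.png

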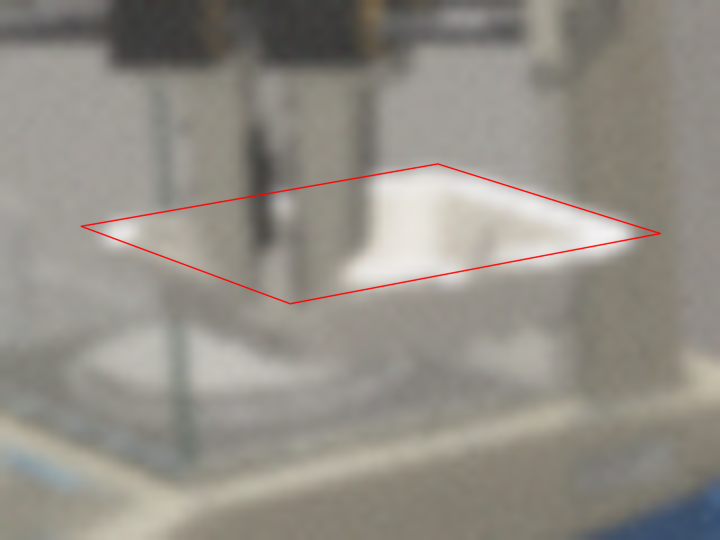

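View pics/q2.png

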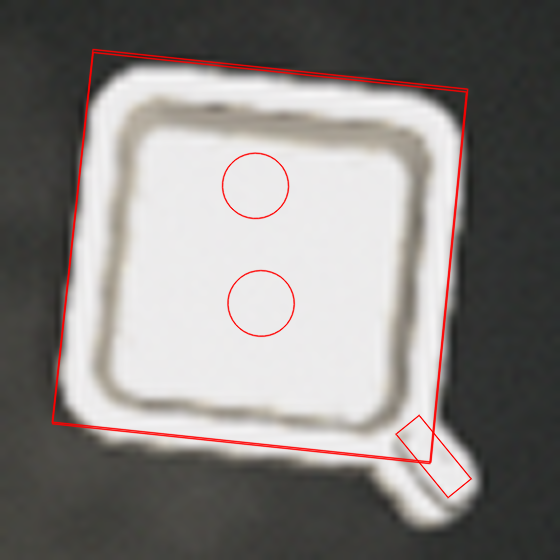

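The held tray's rim matches the level-tray prediction to about 1 px. The stack stands flat, about 3 mm from where it was. Handing in.

```bash
python3 - <<'E'
from bench import manip
manip.sleep(.5); print(manip.current_joint_velocities(),manip.current_finger_gap())
manip.hand_in(); print(manip.current_clock())
E
```

```text
[-0.00132063  0.00148027 -0.00097645 -0.00064072  0.00186088 -0.00061704
  0.00040825] 0.009423425409422814
the job is handed in; nothing more can be done
the job is handed in; nothing more can be done
```

I finished the job and handed it in at about 36 s of the 72 s limit, with the arm still holding the empty tray beside the balance.

- **Vials:** The two vials from the tray now stand in seats 1 and 0 of the block, so its row is complete. The last side picture shows all four upright.
- **Peel:** I lifted the lug corner first, tilting the tray to 0.24 rad about the far corner, then drew it up still tilted. The wrist force stayed under 3 N and no lower tray came up with it.
- **Tray now:** It is pinched by its lug (finger gap 9.4 mm), with its underside about 0.17 m above the bench. Its centre is near (0.645, 0.36), about 0.12 m out from the near glass door at the robot's end. An overlay of a level tray matches the picture to about 1 px.

**Checks that did not fully agree:**
- The rest of the stack stands flat, but the last top picture shows it about 3 mm nearer the robot than before the peel.
- I found the door position by triangulating it in the two camera views, so the tray's place is good to several millimetres.
- I did not take another picture after handing in.

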